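# Feed an oil filter down the gravity rack and stop it by hand

### The job

Push the knob beside the sloping filter rack fully down so that the oil filter is let go, and let it roll untouched past the pair of upright tabs halfway down. While it still rolls, bring the closed fingers close in front of it and move down the rails with it at nearly its own speed, then let it come softly against them and slow it down gradually, over five centimetres or more, without knocking or pinching its thin can or letting it run off the open lower end. The program finishes while the fingers still hold the filter back at rest on the rails, between the tabs and the lower end.

Things in the scene. Friction and masses are not known exactly. Their poses are not given: they have to be found in the camera images.
- rack: Fixed sloping rack of two steel angle rails on legs. Origin on the table under the tabs; x points downhill, y across, z up. Rails run from x = -260 mm to the open end at x = 240 mm; running surface at z = 84 mm at x = -199 mm, falling by 0.036 to 0.052 (differs each time; see lower_end). Rails 26 mm wide at y = +-41 mm, open gap between; outer walls at y = +-54.5 mm rise 18 mm over it.
- tabs (a point): Point midway between the two upright aluminium tabs, at rack x = 0, on the running surface. The tabs stand outside the walls at y = +-60 mm, 14 mm long, 6 mm thick, and rise 35 mm over the running surface.
- lower_end (a point): Middle of the open lower end of the rails, on the running surface (rack x = 240 mm, 61 to 68 mm above the table, depending on the slope). Beyond it lies a low drop tray, 34 mm high; a filter that runs off into it is lost.
- filter: White oil filter, can of 68 mm diameter, 92 mm long, nominally 0.45 kg, lying across the rails; origin at its middle, y its axis. Waits at rack x = -199 mm. Let go, it speeds up by 0.12 to 0.22 m/s2 (slope, hidden drag): 0.2 to 0.3 m/s at the tabs about 1 s after the knob is down, 0.3 to 0.4 at the end 0.8 s later. Over 7 N from the robot dents it: a still hand or a grip is too hard.
- stop (a joint): Travel in m of the stop, a steel blade between the rails with a knob beside them: 0 = up (blade 18 mm above the running surface, blocking the filter), 0.024 = fully down (filter let go). It slides straight down, needs about 2 N and stays where it is left.
- knob_top (a point): Centre of the top face of the stop's black round knob, 34 mm diameter, at rack x = -166 mm, y = -100 mm (outside the rails, on the robot's side), 46 mm above the running surface when up; it goes straight down 24 mm with the stop.
Not all that is in view belongs to the job. Leave any blue, orange or pink look-alike of the filter alone.

How it is judged (in metres and radians):
On the way, in this order (a step that is already met when the one before it is completed fails the run):
1. the stop is pushed down (value of joint stop above 0.019 m).
2. the filter rolls untouched to the tabs (x of filter in the frame of rack above -0.015 m and linear speed of filter above 0.12 m/s and not (contact force between any of the fingers, the arm and filter above 0.05 N)).
3. the hand is close in front of the filter and moves with it while it still rolls fast (x of filter in the frame of rack above 0.02 m and horizontal distance between the grasp point and filter below 0.08 m and linear speed of filter above 0.19 m/s), for 0.25 s.
4. the hand slows the filter down gradually, staying close in front of it (x of filter in the frame of rack above -0.02 m and horizontal distance between the grasp point and filter below 0.08 m and linear speed of filter between 0.04 and 0.17 m/s), for 0.1 s.
5. the filter is held at rest by the fingers between the tabs and the lower end (x of filter in the frame of rack between 0 and 0.235 m and linear speed of filter below 0.025 m/s and contact force between the fingers and filter above 0.02 N and value of joint stop above 0.019 m), for 2 s.
At the end, for the whole second after the job is handed in: The filter rests on the rails with its centre between the tabs and the lower end (rack x from 0 to 235 mm), slower than 25 mm/s, kept back by the fingers' contact (over 0.02 N), with the stop still down (over 19 mm) (all of step 5); the arm keeps its last pose, push and grip.
It fails at once if the robot presses or knocks the filter with more than 7 N (contact force between any of the fingers, the arm and filter above 7 N).
It fails at once if the robot touches the filter before it has come to the tabs (contact force between any of the fingers, the arm and filter above 0.1 N and x of filter in the frame of rack below -0.02 m).
It fails at once if the filter leaves the lower end of the rails (x of filter in the frame of rack above 0.25 m).
It also fails if it takes over 32 s, if anything falls off the work surface, if the arm or the gripper's body presses on something with over 40 N, if the wrist force passes 120 N, or if a joint passes its speed limit or range.

### The arm

A 6-joint arm with a two-finger parallel gripper is mounted at the origin on the work surface. World frame = base frame: x ahead of the robot, y to its left, z up, the work surface at z = 0. Lengths are in m, angles in degrees, forces in N, time in s.
With the tool pointing down it reaches from about 0.4 to 0.825 m from the base axis. Payload 7 kg.
Tool frame: the origin (TCP) lies midway between the tips of the shut fingers; the grasp point (between the pads) lies 19 mm behind it; z points along the fingers, y is the line along which they close (so a half turn about z gives the same grasp; the last joint's range is limited). The gripper opens to 88 mm and grips with 3 to 60 N. Pads are 19 mm wide; open, the fingers measure 130 mm over their backs; the gripper's body (78 mm by 193 mm) begins 47 mm behind the grasp point.
Start: joints at [-51.56, 20.546, 0.682, 0, -70.136, -16.507], TCP at [0.252, -0.626, 0.227] pointing down, gripper open.
Joint ranges: [-176.03, 176.03], [-82.01, 121.73], [-58.28, 71.71], [-173.87, 95.51], [-174.79, -0.11], [-173.66, 173.66]. Speed limits (degrees/s): [136.94, 136.94, 172.46, 180, 180, 180].

### API

Orientations are given as [roll, pitch, yaw] about the fixed x, y, z axes, in that order (R = Rz(yaw) Ry(pitch) Rx(roll)).
In Python, from plant import get_state, optics, order gives the robot as it stands. The module is installed in compiled form; this text tells all that it offers.
- The arm moves only by the tool send_rows, never from a script. Its argument "moves" is a list of rows, each an object with "slide": the shift along the tool's x, y, z as a fraction of full scale, a list of three; "turn": the turn about the tool's z as a fraction of full scale; "gripper": the opening, from 0 (shut) to 1 (fully open). A call has exactly 5 rows; each row is the pose to reach, as a shift and turn from the pose commanded when the call began, along the tool's axes at that moment; what a row does not reach only later rows make up. Full scale, the value 1, is 150 mm for a shift and 90 degrees for a turn. A row lasts 1/12 s, in which the tool goes at most 41.7 mm and 7.16 degrees, less where a joint would pass 70% of its speed; a pose out of reach is approached as far as the arm can. A call with a number of a shift or a turn outside -1 to 1 is refused whole. A call with a gripper value outside its range is refused whole. The fingers move at their own pace and stop on an object; "newtons" is the grip in N (left out, the last holds). Time passes only in rows, so rows that repeat a pose let the fingers close, or fill a call up. It gives the time, the measured TCP pose, the force, the opening and the grip force at its end, in the units of the state.
- get_state(): the state, without advancing time (a new reading comes with each control period).
- optics.capture(name): name is "scene" or "top"; returns a dict with "img" (400x640x3 uint8, red, green, blue), "intrinsics" (3x3 intrinsics, pixels), "dist" ([k1, k2, p1, p2, k3] as OpenCV has them; the pictures are not rectified), "origin" and "attitude" of the camera in the world. Camera axes: x right, y down, z forward; pixel columns grow to the right and rows downward; lengths in m; the calibration is good to about 2 mm. A picture is of the moment at which its call begins. There is no depth.
- order.close_job(): hands the job in; it is judged then, once.
Trained networks look in the newest picture that a camera, given by its name, has taken for a name from the list of things; names that differ only in an ending like _2 or _b are one class to them, and where a whole thing is asked for, a point or a joint stands for the part that bears it (a point fixed in the world has none). Each returns a list of dicts, best first, with "p" (0 to 1); they miss things now and then, are a little off and sometimes report something else, mostly with a low value. They report only what shows in the picture. A call takes as long as a camera call. They do not tell look-alikes from the thing itself.
- optics.look_for(camera, name): "location" ([x, y, z] in m, in world coordinates, good to about 4 mm: the middle of the surface that is visible of it).
The state is a dict: "time_s": time; "joints": joint angles; "qd": joint speeds; "joint_torque": joint torques, N m; "tcp_pos": TCP position; "eef_rot": TCP orientation; "contact_force": force on the tool from outside, world axes, zero at the start; "moment": the same for the moment, N m; "gripper_width": finger opening in m; "gripper_force": force on a finger pad.
Only numpy, scipy, OpenCV 4.12 (cv2) and the standard library are available. Lean on these libraries where they do the work, as an engineer would, in place of code of your own. Each camera call takes 0.05 s, during which the arm holds its last target. There are 200 camera calls.

## Working session

There is one attempt and no reset: what is moved stays moved. The work goes in short steps, Python scripts to look and compute and a tool call to move; the robot and the scene stay as the last step left them, time stands still between calls to the robot, and variables do not carry over. Pictures are saved under pics/ and viewed, at most 10 in all, crops included, and the job is handed in when it is done.

Besides the shell and the picture viewer there is one more tool, called by a JSON object that holds its "method" and its "body", one argument or row to a line. send_rows: Moves the arm, as the interface text tells. Shift numbers are shares of 150 mm and turn numbers shares of 90 degrees, none past 1 either way. Its arguments: {"type":"object","properties":{"moves":{"type":"array"},"newtons":{"type":"number"}},"required":["moves"]}

```bash
mkdir -p pics; python3 - <<'E'
from plant import get_state, optics
import cv2, numpy as np
s=get_state(); print(s['time_s'],s['tcp_pos'],s['eef_rot'],s['gripper_width'])
for c in ('scene','top'):
    d=optics.capture(c); cv2.imwrite(f'pics/{c}0.png',d['img'][:,:,::-1]); print(c,d['origin'],d['attitude'],d['intrinsics'],d['dist'])
    for n in ('rack','tabs','lower_end','filter','stop','knob_top'):
        try: print(n,[(np.round(r['location'],4).tolist(),round(r['p'],2)) for r in optics.look_for(c,n)])
        except Exception as e: print(n,e)
print(get_state()['time_s'])
E
```

```text
0.0 [ 0.25191854 -0.62570636  0.22565641] [ 1.79906839e+02 -8.60689746e-03 -1.58073523e+02] 0.08770714618221945
scene [0.9172826  0.74519231 0.9274625 ] [-134.88999003   -0.1762325   144.59818917] [[476.51104628   0.         316.61945936]
 [  0.         476.51104628 194.20462245]
 [  0.           0.           1.        ]] [-0.04958284  0.          0.          0.          0.        ]
rack [([0.5673, -0.009, 0.0704], 0.74)]
tabs [([0.5556, 0.0361, 0.0834], 0.62)]
lower_end [([0.5557, 0.0353, 0.0818], 0.72), ([0.5569, 0.2364, 0.1394], 0.64)]
filter [([0.5578, 0.2393, 0.1388], 0.95), ([0.3546, 0.1899, 0.0568], 0.92), ([0.6919, 0.3928, 0.0602], 0.91), ([0.4628, 0.4147, 0.0594], 0.82), ([0.2184, 0.2888, 0.0572], 0.81)]
stop [([0.4526, 0.1811, 0.1286], 0.55)]
knob_top [([0.4489, 0.1838, 0.1257], 0.74)]
top [0.382523   0.07604868 1.0698261 ] [-175.78975933    1.14520116  -90.08693109] [[387.96774102   0.         321.86306599]
 [  0.         387.96774102 195.53248401]
 [  0.           0.           1.        ]] [-0.09007148  0.          0.          0.          0.        ]
rack [([0.5723, -0.0961, 0.0683], 0.97)]
tabs [([0.5756, 0.0185, 0.0785], 0.74)]
lower_end [([0.5784, 0.0174, 0.0787], 0.93)]
filter [([0.4431, 0.3934, 0.0593], 0.89), ([0.2099, 0.2776, 0.0599], 0.76), ([0.3416, 0.1798, 0.0628], 0.74), ([0.5341, 0.217, 0.1498], 0.71), ([0.6785, 0.3715, 0.062], 0.69)]
stop [([0.4534, 0.1812, 0.126], 0.56)]
knob_top []
0.7
```

View pics/scene0.png

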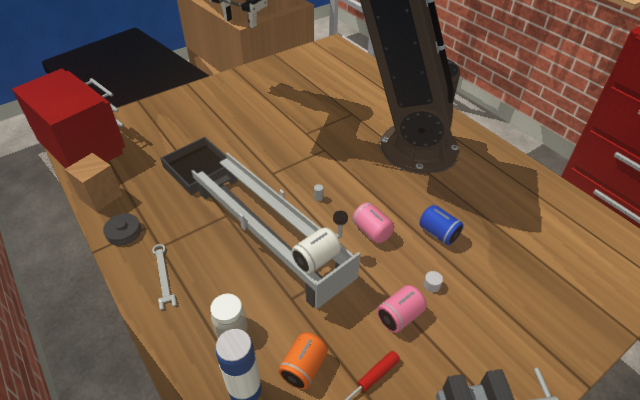

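View pics/top0.png

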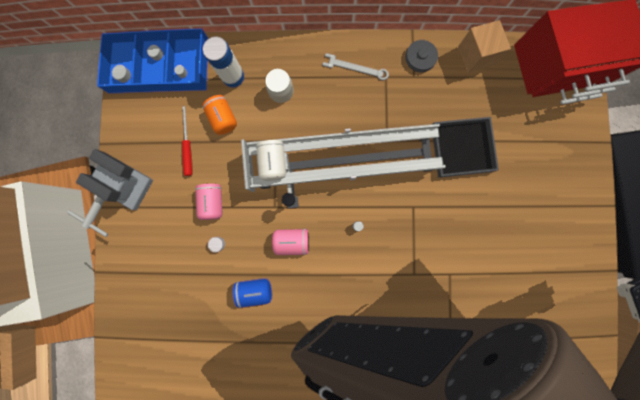

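View crops.

The scene view shows the white filter at (316,250) on the rack, the knob at (341,217) and the tabs at (243,222) and (281,193). The top view shows the filter at (271,159), the knob at (289,200), the tabs at (348,131) and (352,177), and the tray at (467,147). Next I'll crop both to get exact pixels.

```bash
python3 - <<'E'
import cv2
a=cv2.imread('pics/top0.png')[110:220,240:500]; cv2.imwrite('pics/topc.png',cv2.resize(a,None,fx=3,fy=3,interpolation=cv2.INTER_CUBIC))
a=cv2.imread('pics/scene0.png')[130:310,155:375]; cv2.imwrite('pics/scenec.png',cv2.resize(a,None,fx=3,fy=3,interpolation=cv2.INTER_CUBIC))
E
```

```text
(no output)
```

View pics/topc.png

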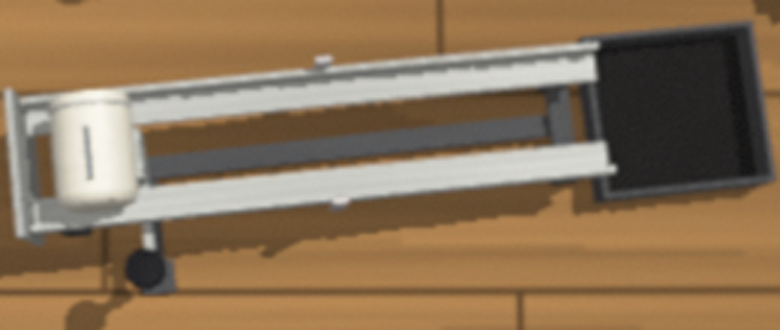

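View pics/scenec.png

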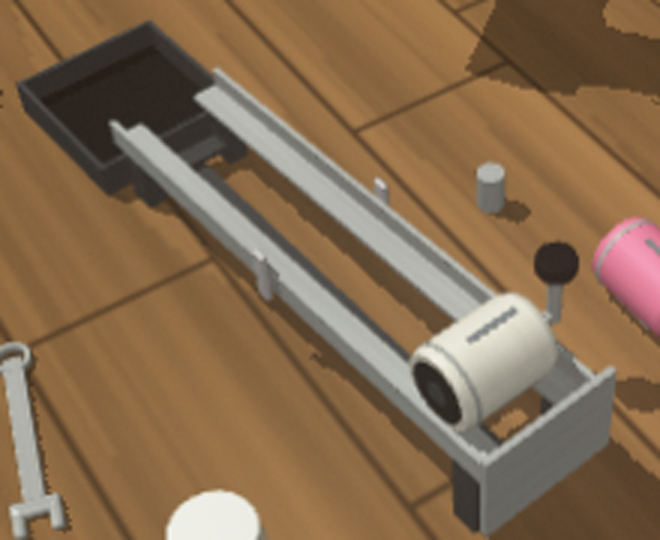

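The top crop shows the tab tops at (323,60) and (341,202), the knob at (146,268), and the rail-end corners at (598,43), (596,80), (606,143) and (614,170). The scene crop shows the tab tops at (261,256) and (381,184), the knob at (557,258), and the rail-end corners at (115,123), (197,97) and (217,71). I'll fit the rack pose to both views.

```bash
cat >h.py <<'E'
import numpy as np, cv2
from scipy.spatial.transform import Rotation as R
K=dict(scene=np.array([[476.511,0,316.619],[0,476.511,194.205],[0,0,1]]),top=np.array([[387.968,0,321.863],[0,387.968,195.532],[0,0,1]]))
D=dict(scene=np.array([-.04958284,0,0,0,0]),top=np.array([-.09007148,0,0,0,0]))
O=dict(scene=[0.9172826,0.74519231,0.9274625],top=[0.382523,0.07604868,1.0698261])
A=dict(scene=[-134.88999003,-0.1762325,144.59818917],top=[-175.78975933,1.14520116,-90.08693109])
def proj(c,P):
    M=R.from_euler('xyz',A[c],degrees=True).as_matrix().T
    return cv2.projectPoints(np.atleast_2d(P).astype(float),cv2.Rodrigues(M)[0],-M@np.array(O[c]),K[c],D[c])[0][:,0]
def rack(p,x,y,h):  # p=x0,y0,yaw,slope, h over running surface
    z=.084-p[3]*(x+.199)+h; c,s=np.cos(p[2]),np.sin(p[2])
    return [p[0]+c*x-s*y,p[1]+s*x+c*y,z]
E
python3 - <<'E'
from h import *
from scipy.optimize import least_squares
T=[(0,.060,.035,323,60),(0,-.060,.035,341,202),(-.166,-.1,.046,146,268),(.24,.056,.018,598,43),(.24,.028,0,596,80),(.24,-.028,0,606,143),(.24,-.056,.018,614,170)]
S=[(0,.060,.035,261,256),(0,-.060,.035,381,184),(-.166,-.1,.046,557,258),(.24,.056,.018,115,123),(.24,-.028,0,197,97),(.24,-.056,.018,217,71)]
def f(p):
    r=[]
    for c,L,o in (('top',T,(240,110)),('scene',S,(155,130))):
        for x,y,h,u,v in L: r.append(proj(c,rack(p,x,y,h))[0]-(np.array([u,v])+.5)/3+.5-np.array(o))
    r=np.array(r)
    return np.r_[r.ravel(),(p[3]-.044)/.004]
s=least_squares(f,[.57,.02,-1.57,.044],loss='soft_l1',x_scale=[.01,.01,.05,.01]); p=s.x
print(p,np.degrees(p[2])); print(np.round(f(p)[:-1].reshape(-1,2),1).tolist())
for n,a in dict(knob=(-.166,-.1,.046),tabs=(0,0,0),end=(.24,0,0),filt=(-.199,0,.034)).items(): print(n,np.round(rack(p,*a),4))
E
```

```text
[ 0.5607574   0.02375323 -1.46857257  0.04813507] -84.14301017328201
[[0.3, -0.4], [-0.4, -0.7], [-0.9, -0.3], [-0.2, 0.2], [-0.0, -0.1], [-0.6, -0.3], [0.1, 0.2], [0.1, -1.0], [0.4, -0.6], [0.4, -0.8], [-0.7, -0.2], [-0.4, -0.1], [0.6, -0.7]]
knob [0.4443 0.1787 0.1284]
tabs [0.5608 0.0238 0.0744]
end [ 0.5852 -0.215   0.0629]
filt [0.5405 0.2217 0.118 ]
```

{"method": "send_rows", "body": {
  "moves": [
    {"slide":[-0.2,0.17,0],"turn":-0.079,"gripper":0},
    {"slide":[-0.4,0.34,0],"turn":-0.158,"gripper":0},
    {"slide":[-0.6,0.51,0],"turn":-0.237,"gripper":0},
    {"slide":[-0.8,0.68,0],"turn":-0.316,"gripper":0},
    {"slide":[-1,0.85,0],"turn":-0.395,"gripper":0}
  ],
  "newtons": 10
}}

```text
time_s: 1.12
tcp_pos: [0.344, -0.4503, 0.2267]
eef_rot: [-180.0, -0.0, -122.2]
contact_force: [1.2, 0.2, 0.2]
gripper_width: 0.0597
gripper_force: 0.0
```

{"method": "send_rows", "body": {
  "moves": [
    {"slide":[-0.2,0.02,0],"turn":-0.079,"gripper":0},
    {"slide":[-0.4,0.04,0],"turn":-0.158,"gripper":0},
    {"slide":[-0.6,0.06,0],"turn":-0.237,"gripper":0},
    {"slide":[-0.8,0.08,0],"turn":-0.316,"gripper":0},
    {"slide":[-1,0.1,0],"turn":-0.395,"gripper":0}
  ]
}}

```text
time_s: 1.53
tcp_pos: [0.4121, -0.3159, 0.2269]
eef_rot: [-180.0, -0.0, -86.6]
contact_force: [0.4, 0.3, 0.0]
gripper_width: 0.0266
gripper_force: 0.0
```

```bash
cat >>h.py <<'E'
p=[0.5607574,0.02375323,-1.46857257,0.04813507]
def hand():
    from plant import get_state
    s=get_state(); q=s['tcp_pos']; d=np.array([q[0]-p[0],q[1]-p[1]]); c,n=np.cos(p[2]),np.sin(p[2])
    print('t%.3f rack x %.4f y %.4f z %.4f yaw %.2f w %.4f F'%(s['time_s'],c*d[0]+n*d[1],-n*d[0]+c*d[1],q[2],s['eef_rot'][2],s['gripper_width']),np.round(s['contact_force'],2),np.round(s['qd'],1))
    return s
E
python3 -c "
from h import *
hand()"
```

```text
t1.533 rack x 0.3227 y -0.1825 z 0.2269 yaw -86.61 w 0.0266 F [0.41 0.34 0.01] [42.  -7.2 -8.4  0.1  1.3 42.9]
```

{"method": "send_rows", "body": {
  "moves": [
    {"slide":[-0.19,-0.11,0],"turn":-0.031,"gripper":0},
    {"slide":[-0.38,-0.22,0],"turn":-0.031,"gripper":0},
    {"slide":[-0.57,-0.34,0],"turn":-0.031,"gripper":0},
    {"slide":[-0.76,-0.45,0],"turn":-0.031,"gripper":0},
    {"slide":[-0.94,-0.56,0.2],"turn":-0.031,"gripper":0}
  ]
}}

```text
time_s: 1.95
tcp_pos: [0.4914, -0.1721, 0.2029]
eef_rot: [-179.4, -0.2, -84.1]
contact_force: [2.5, -1.3, -0.0]
gripper_width: 0.0004
gripper_force: 0.0
```

```bash
python3 -c "
from h import *
hand()"
```

```text
t1.950 rack x 0.1878 y -0.0890 z 0.2029 yaw -84.09 w 0.0004 F [ 2.46 -1.25 -0.01] [ 37.5  22.7 -28.3  -1.3  49.9 -37. ]
```

{"method": "send_rows", "body": {
  "moves": [
    {"slide":[-0.23,-0.15,0.1],"turn":0,"gripper":0},
    {"slide":[-0.46,-0.3,0.2],"turn":0,"gripper":0},
    {"slide":[-0.69,-0.45,0.3],"turn":0,"gripper":0},
    {"slide":[-0.92,-0.59,0.4],"turn":0,"gripper":0},
    {"slide":[-0.92,-0.59,0.65],"turn":0,"gripper":0}
  ]
}}

```text
time_s: 2.37
tcp_pos: [0.5678, -0.0221, 0.1042]
eef_rot: [-179.4, 0.0, -83.9]
contact_force: [2.3, 0.0, 0.0]
gripper_width: 0.001
gripper_force: 0.0
```

```bash
python3 -c "
from h import *
from plant import optics
hand()
d=optics.capture('scene'); hand()
cv2.imwrite('pics/s1.png',cv2.resize(d['img'][100:310,100:400,::-1],None,fx=2.5,fy=2.5))
"
```

```text
t2.367 rack x 0.0464 y 0.0023 z 0.1042 yaw -83.92 w 0.0010 F [2.33 0.04 0.04] [  4.4  34.5 -33.2  -1.2  65.4  -3. ]
t2.417 rack x 0.0469 y -0.0046 z 0.0934 yaw -84.05 w 0.0002 F [-4.86  0.08 -8.71] [ -2.6  -0.8  -3.   -2.5 -10.4   2.5]
```

View pics/s1.png

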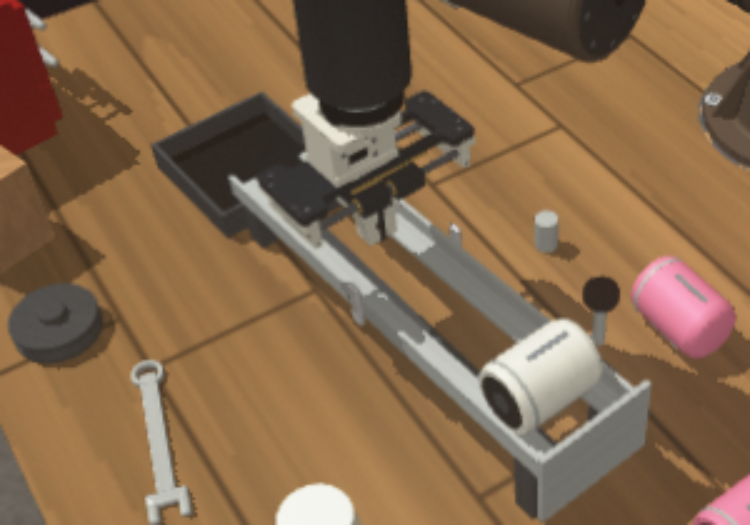

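The closed fingers sit centred in the gap just downhill of the tabs, at about (375,215) in the crop. The filter still waits at (540,375). I'll rehearse the downhill run to learn the servo lag.

{"method": "send_rows", "body": {
  "moves": [
    {"slide":[0.067,0,0.03],"turn":0,"gripper":0},
    {"slide":[0.2,0,0.06],"turn":0,"gripper":0},
    {"slide":[0.34,0,0.08],"turn":0,"gripper":0},
    {"slide":[0.487,0,0.08],"turn":0,"gripper":0},
    {"slide":[0.633,0,0.08],"turn":0,"gripper":0}
  ]
}}

```text
time_s: 2.83
tcp_pos: [0.5713, -0.1233, 0.0894]
eef_rot: [-179.9, -0.0, -84.2]
contact_force: [0.3, -0.3, 0.9]
gripper_width: 0.0007
gripper_force: 0.0
```

```bash
python3 -c "
from h import *
hand()"
```

```text
t2.833 rack x 0.1474 y -0.0045 z 0.0894 yaw -84.17 w 0.0007 F [ 0.28 -0.33  0.86] [-27.7   6.1  10.4   0.1  -3.5  27.2]
```

{"method": "send_rows", "body": {
  "moves": [
    {"slide":[0.12,0,0],"turn":0,"gripper":0},
    {"slide":[0.2,0,0],"turn":0,"gripper":0},
    {"slide":[0.25,0,0],"turn":0,"gripper":0},
    {"slide":[0.27,0,0],"turn":0,"gripper":0},
    {"slide":[0.28,0,0],"turn":0,"gripper":0}
  ]
}}

```text
time_s: 3.25
tcp_pos: [0.5753, -0.1637, 0.0888]
eef_rot: [-180.0, -0.0, -84.2]
contact_force: [1.0, -0.7, 0.8]
gripper_width: 0.0004
gripper_force: 0.0
```

```bash
python3 -c "
from h import *
hand()"
```

```text
t3.250 rack x 0.1880 y -0.0046 z 0.0888 yaw -84.22 w 0.0004 F [ 1.   -0.72  0.77] [-0.8  0.4  0.5 -0.  -0.2  1.5]
```

{"method": "send_rows", "body": {
  "moves": [
    {"slide":[-0.1,0.0,-0.22],"turn":0,"gripper":0},
    {"slide":[-0.3,0.16,-0.4],"turn":0,"gripper":0},
    {"slide":[-0.53,0.32,-0.53],"turn":0,"gripper":0},
    {"slide":[-0.76,0.48,-0.53],"turn":0,"gripper":0},
    {"slide":[-1,0.64,-0.53],"turn":0,"gripper":0}
  ]
}}

```text
time_s: 3.67
tcp_pos: [0.4712, -0.0307, 0.1692]
eef_rot: [-179.8, 0.0, -84.2]
contact_force: [1.1, 1.5, -0.1]
gripper_width: 0.0005
gripper_force: 0.0
```

{"method": "send_rows", "body": {
  "moves": [
    {"slide":[-0.25,0,0],"turn":0,"gripper":0},
    {"slide":[-0.5,0,0],"turn":0,"gripper":0},
    {"slide":[-0.75,0,0],"turn":0,"gripper":0},
    {"slide":[-0.9,0,0],"turn":0,"gripper":0},
    {"slide":[-1,0,0],"turn":0,"gripper":0}
  ]
}}

```text
time_s: 4.08
tcp_pos: [0.4558, 0.1201, 0.1683]
eef_rot: [-179.9, 0.0, -84.0]
contact_force: [0.4, 0.0, 0.5]
gripper_width: 0.0003
gripper_force: 0.0
```

{"method": "send_rows", "body": {
  "moves": [
    {"slide":[-0.1,0,0],"turn":0,"gripper":0},
    {"slide":[-0.2,0,0],"turn":0,"gripper":0},
    {"slide":[-0.28,0,0],"turn":0,"gripper":0},
    {"slide":[-0.3,0,0.1],"turn":0,"gripper":0},
    {"slide":[-0.3,0,0.13],"turn":0,"gripper":0}
  ]
}}

```text
time_s: 4.5
tcp_pos: [0.4509, 0.1628, 0.1472]
eef_rot: [179.9, -0.0, -84.1]
contact_force: [-0.0, 0.2, 0.6]
gripper_width: 0.0002
gripper_force: 0.0
```

```bash
python3 -c "
from h import *
from plant import optics
hand()
a=optics.capture('scene')['img'];b=optics.capture('top')['img']; hand()
cv2.imwrite('pics/s2.png',a[:,:,::-1]);cv2.imwrite('pics/t2.png',b[:,:,::-1])
cv2.imwrite('pics/st2.png',np.hstack([cv2.resize(a[150:310,200:400,::-1],(500,400)),cv2.resize(b[110:230,225:315,::-1],(300,400))]))
"
```

```text
t4.500 rack x -0.1495 y -0.0951 z 0.1472 yaw -84.09 w 0.0002 F [-0.04  0.22  0.58] [-1.4  3.2 -4.2  0.   5.4  0.9]
t4.600 rack x -0.1482 y -0.0952 z 0.1474 yaw -84.14 w 0.0003 F [-0.22 -0.4  -0.46] [-0.8 -0.8  1.2  0.4 -1.   0.1]
```

View pics/st2.png

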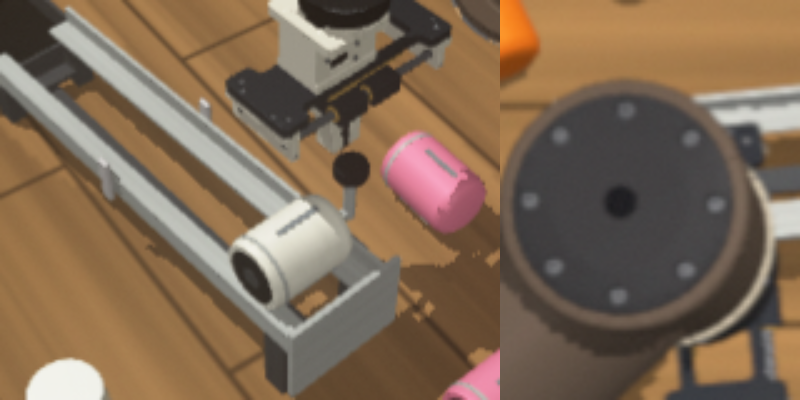

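The hand hangs just downhill of the knob (350,167 in the left part), and the fingertip is at about (335,150). Before pressing I'll check how low the gripper's outer feet at (295,157) and (437,65) hang, because one will be over the filter.

```bash
python3 -c "
from h import *
from scipy.optimize import least_squares
def P(X,Y,H):
    q=np.array(rack(p,-.148+X,-.0952+Y,0)); q[2]=.1474+H; return q
print(proj('scene',P(0,0,0))*1, 'tip px ~ (334,210)')
f=lambda v:np.r_[proj('scene',P(v[0],v[1],v[2]))[0]-[318,212.8],proj('scene',P(v[0],-v[1],v[2]))[0]-[374.8,176.5]]
s=least_squares(f,[0,.08,.06],x_scale=.01);print(s.x,s.fun)
a=cv2.imread('pics/s2.png')[140:225,280:390]; cv2.imwrite('pics/s2c.png',cv2.resize(a,None,fx=6,fy=6,interpolation=cv2.INTER_CUBIC))
"
```

```text
[[334.03097312 205.75744323]] tip px ~ (334,210)
[-0.03928307  0.08332666  0.06723737] [ 0.04644683  0.07229256 -0.05025585 -0.07813755]
```

View pics/s2c.png

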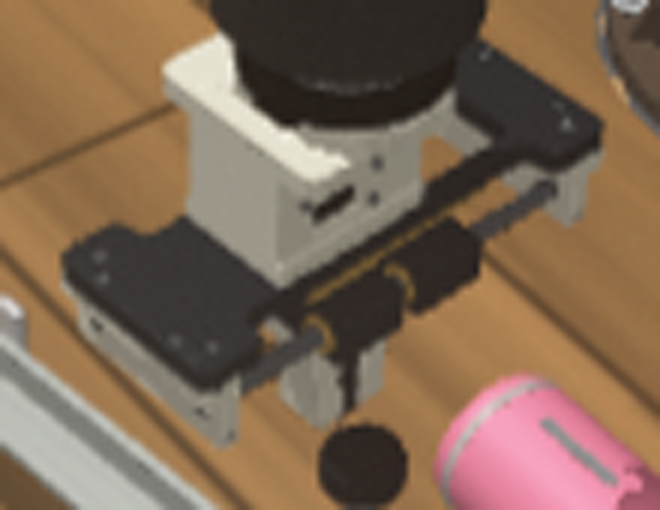

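{"method": "send_rows", "body": {
  "moves": [
    {"slide":[-0.03,0.02,0.05],"turn":0,"gripper":0},
    {"slide":[-0.047,0.03,0.1],"turn":0,"gripper":0},
    {"slide":[-0.047,0.03,0.1],"turn":0,"gripper":0},
    {"slide":[-0.047,0.03,0.1],"turn":0,"gripper":0},
    {"slide":[-0.047,0.03,0.1],"turn":0,"gripper":0}
  ]
}}

```text
time_s: 5.02
tcp_pos: [0.4467, 0.1683, 0.1334]
eef_rot: [-180.0, -0.0, -84.2]
contact_force: [-0.3, -0.3, -0.4]
gripper_width: 0.0006
gripper_force: 0.0
```

```bash
cat >>h.py <<'E'
def cyl(x):
    a=np.linspace(0,2*np.pi,40); return np.array([np.array(rack(p,x+.034*np.cos(t),y,.034+.034*np.sin(t)))+[0,0,p[3]*.034*np.cos(t)] for t in a for y in (-.046,.046)])
def hull(c,x): return cv2.convexHull(proj(c,cyl(x)).astype(np.float32))
def mask(img):
    i=img.astype(int); m=((i[...,0]>165)&(i[...,0]-i[...,2]>8)&(i[...,0]-i[...,2]<60)&(i[...,0]-i[...,1]<22)).astype(np.uint8)
    return cv2.morphologyEx(m,cv2.MORPH_OPEN,np.ones((3,3)))
def find(img,c='scene'):
    # x whose predicted outline best separates filter-coloured pixels
    m=mask(img); xs=np.arange(-.22,.26,.001); best=[]
    for x in xs:
        h=np.zeros(m.shape,np.uint8); cv2.fillConvexPoly(h,np.round(hull(c,x)*8).astype(np.int32),1,shift=3)
        best.append((m[h>0].sum()/h.sum()))
    b=np.array(best); k=b.argmax(); w=xs[b>b[k]-.04]; return xs[k],w.mean(),b[k]
E
python3 -c "
from h import *
hand()
a=cv2.imread('pics/s2.png')[:,:,::-1]
for u,v in ((316,250),(325,245),(310,240),(300,240),(250,195),(240,180),(230,190),(290,215)): print(u,v,a[v,u])
print(find(a)); print(find(cv2.imread('pics/top0.png')[:,:,::-1],'top'),find(cv2.imread('pics/scene0.png')[:,:,::-1]))
"
```

```text
t5.017 rack x -0.1554 y -0.0987 z 0.1334 yaw -84.18 w 0.0006 F [-0.32 -0.32 -0.42] [-0.2 -0.2  0.3  0.  -0.1  0. ]
316 250 [212 210 194]
325 245 [212 209 194]
310 240 [235 234 224]
300 240 [103  79  54]
250 195 [98 75 51]
240 180 [129 125 114]
230 190 [127  99  69]
290 215 [189 190 183]
(np.float64(-0.18199999999999997), np.float64(-0.187), np.float64(0.44823232323232326))
(np.float64(-0.19599999999999998), np.float64(-0.19649999999999998), np.float64(0.7868712702472294)) (np.float64(-0.18199999999999997), np.float64(-0.18649999999999997), np.float64(0.49053030303030304))
```

{"method": "send_rows", "body": {
  "moves": [
    {"slide":[0,0,0.16],"turn":0,"gripper":0},
    {"slide":[0,0,0.215],"turn":0,"gripper":0},
    {"slide":[0,0,0.22],"turn":0,"gripper":0},
    {"slide":[0.05,0,0.1],"turn":0,"gripper":0},
    {"slide":[0.3,0,0.03],"turn":0,"gripper":0}
  ]
}}

```text
time_s: 5.43
tcp_pos: [0.4527, 0.1264, 0.1307]
eef_rot: [-179.8, 0.1, -84.0]
contact_force: [1.6, -0.2, 0.6]
gripper_width: 0.0002
gripper_force: 0.0
```

```bash
cat >>h.py <<'E'
def bill(c,x):
    C=np.array(rack(p,x,0,.034)); v=np.array(O[c])-C; ya=np.array(rack(p,x,1,.034))-C; n=np.cross(v,ya); n/=np.linalg.norm(n)
    u,w=np.meshgrid(np.linspace(-.05,.05,41),np.linspace(-.046,.046,41)); return proj(c,C+u.ravel()[:,None]*ya+w.ravel()[:,None]*n).astype(np.float32)
def samp(img,q): return cv2.remap(img.astype(np.float32),q[:,0],q[:,1],cv2.INTER_LINEAR)[:,0]
def track(img,c='scene',ref=None):
    ref=cv2.imread('pics/s2.png' if c=='scene' else 'pics/top0.png')[:,:,::-1]; T=samp(np.ascontiguousarray(ref),bill(c,-.199))
    xs=np.arange(-.22,.26,.001); e=np.array([np.abs(samp(img,bill(c,x))-T).clip(0,60).mean() for x in xs]); k=e.argmin(); k=min(max(k,2),len(xs)-3)
    f=np.polyfit(xs[k-2:k+3],e[k-2:k+3],2); return -f[1]/2/f[0],e[k]
E
cat >cap.py <<'E'
import sys
from h import *
from plant import optics
s=hand(); t=s['time_s']
d=optics.capture('scene')['img']; cv2.imwrite('pics/c%.3f.png'%t,d[:,:,::-1])
print('t',t,'track',track(d),'mask',find(d)[1]-.0125); hand()
E
python3 cap.py
```

```text
t5.433 rack x -0.1131 y -0.0970 z 0.1307 yaw -83.95 w 0.0002 F [ 1.61 -0.24  0.63] [-52.1 -18.1  -3.3  -0.3 -15.7  53.3]
t 5.4333 track (np.float64(-0.18355553450877263), np.float32(8.552757)) mask -0.18649999999999997
t5.483 rack x -0.1071 y -0.0986 z 0.1316 yaw -84.05 w 0.0006 F [-1.42 -5.86  1.04] [ 2.1  0.9 -1.9 -1.2  2.9 -6.9]
```

{"method": "send_rows", "body": {
  "moves": [
    {"slide":[0.25,0,0],"turn":0,"gripper":0},
    {"slide":[0.5,0,0],"turn":0,"gripper":0},
    {"slide":[0.75,0,0],"turn":0,"gripper":0},
    {"slide":[0.98,-0.1,0],"turn":0,"gripper":0},
    {"slide":[1,-0.33,0],"turn":0,"gripper":0}
  ]
}}

```text
time_s: 5.9
tcp_pos: [0.5128, -0.0254, 0.1292]
eef_rot: [179.9, 0.0, -84.4]
contact_force: [-0.2, 0.6, 0.2]
gripper_width: 0.0007
gripper_force: 0.0
```

```bash
python3 cap.py
```

```text
t5.900 rack x 0.0440 y -0.0527 z 0.1292 yaw -84.37 w 0.0007 F [-0.17  0.64  0.18] [-14.   41.5  53.6   0.8  -9.6  11.9]
t 5.9 track (np.float64(-0.12682561473185316), np.float32(12.073096)) mask -0.12699999999999992
t5.950 rack x 0.0426 y -0.0437 z 0.1293 yaw -84.28 w 0.0004 F [12.19  0.37  4.95] [ 3.9 -1.6 -2.6  0.2  2.2 -4.7]
```

{"method": "send_rows", "body": {
  "moves": [
    {"slide":[0.08,-0.18,0],"turn":0,"gripper":0},
    {"slide":[0.17,-0.31,0.06],"turn":0,"gripper":0},
    {"slide":[0.17,-0.31,0.19],"turn":0,"gripper":0},
    {"slide":[0.17,-0.31,0.26],"turn":0,"gripper":0},
    {"slide":[0.17,-0.31,0.28],"turn":0,"gripper":0}
  ]
}}

```text
time_s: 6.37
tcp_pos: [0.5626, -0.0418, 0.0843]
eef_rot: [179.7, -0.0, -84.2]
contact_force: [-0.8, -0.0, 0.7]
gripper_width: 0.0008
gripper_force: 0.0
```

```bash
python3 cap.py
```

```text
t6.367 rack x 0.0654 y -0.0049 z 0.0843 yaw -84.25 w 0.0008 F [-0.82 -0.01  0.75] [ 0.7  0.4 -1.3  0.7  2.8 -0.1]
t 6.3667 track (np.float64(-0.034277429441251776), np.float32(15.983834)) mask -0.037499999999999825
t6.417 rack x 0.0652 y -0.0047 z 0.0849 yaw -84.21 w 0.0000 F [-1.21 -0.22  0.12] [ 0.5 -1.8  1.   0.5 -1.4  0. ]
```

```bash
python3 -c "
from h import *
out=[]
for n,x in (('c5.900',-.127),('c6.367',-.0355)):
    a=cv2.imread(f'pics/{n}.png'); c=proj('scene',rack(p,x,0,.034))[0].astype(int); u,v=c-[45,55]
    a=cv2.resize(a[v:v+110,u:u+90],None,fx=4.4,fy=4.4,interpolation=cv2.INTER_CUBIC)
    h=(hull('scene',x)[:,0]-[u,v]+.5)*4.4; cv2.polylines(a,[h.astype(np.int32)],True,(0,0,255),1); out.append(a)
cv2.imwrite('pics/ov.png',np.hstack(out))
def hul(x): return proj('scene',rack(p,x,0,.034))[0]
print(np.linalg.norm(hul(-.03)-hul(-.04))*4.4/10,'px per mm in this view')
"
```

```text
1.4877277121466599 px per mm in this view
```

View pics/ov.png

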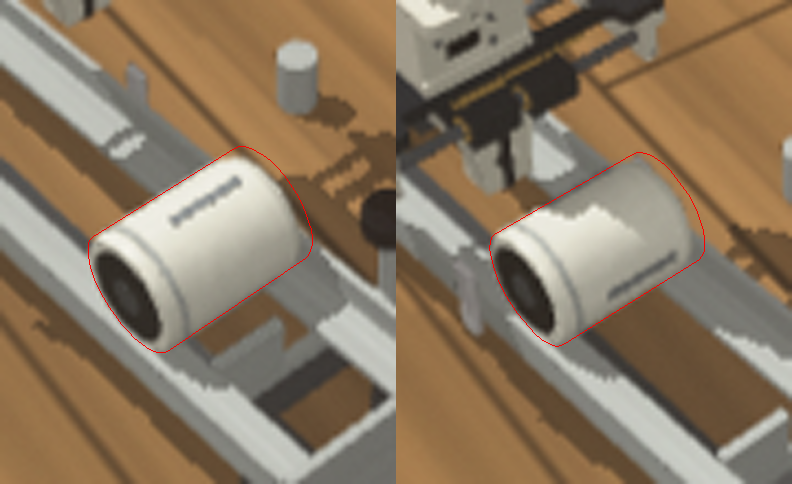

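{"method": "send_rows", "body": {
  "moves": [
    {"slide":[0.02,0,0],"turn":0,"gripper":0},
    {"slide":[0.093,0,0],"turn":0,"gripper":0},
    {"slide":[0.223,0,0.005],"turn":0,"gripper":0},
    {"slide":[0.37,0,0.01],"turn":0,"gripper":0},
    {"slide":[0.527,0,0.015],"turn":0,"gripper":0}
  ]
}}

```text
time_s: 6.83
tcp_pos: [0.5731, -0.1207, 0.086]
eef_rot: [-179.9, -0.0, -84.1]
contact_force: [0.5, 0.3, -1.0]
gripper_width: 0.0005
gripper_force: 0.0
```

```bash
python3 -c "
from h import *
hand()"
```

```text
t6.833 rack x 0.1449 y -0.0025 z 0.0860 yaw -84.07 w 0.0005 F [ 0.49  0.26 -1.02] [-30.    7.5  10.1   0.1  -2.8  29.6]
```

{"method": "send_rows", "body": {
  "moves": [
    {"slide":[0.149,0,0.005],"turn":0,"gripper":0},
    {"slide":[0.305,0,0.01],"turn":0,"gripper":0},
    {"slide":[0.451,0,0.015],"turn":0,"gripper":0},
    {"slide":[0.568,0,0.02],"turn":0,"gripper":0},
    {"slide":[0.655,0,0.025],"turn":0,"gripper":0}
  ]
}}

```text
time_s: 7.25
tcp_pos: [0.5827, -0.2198, 0.082]
eef_rot: [-179.9, -0.0, -84.2]
contact_force: [0.1, 0.4, 0.8]
gripper_width: 0.0004
gripper_force: 0.0
```

```bash
python3 -c "
from h import *
hand()"
```

```text
t7.250 rack x 0.2445 y -0.0030 z 0.0820 yaw -84.21 w 0.0004 F [0.06 0.41 0.8 ] [-14.2   6.1   8.2  -0.3  -2.3  14.1]
```

{"method": "send_rows", "body": {
  "moves": [
    {"slide":[0.057,0,0.002],"turn":0,"gripper":0},
    {"slide":[0.09,0,0.003],"turn":0,"gripper":0},
    {"slide":[0.107,0,0.003],"turn":0,"gripper":0},
    {"slide":[0.113,0,0.003],"turn":0,"gripper":0},
    {"slide":[0.113,0,0.003],"turn":0,"gripper":0}
  ]
}}

```text
time_s: 7.67
tcp_pos: [0.5843, -0.2341, 0.0805]
eef_rot: [-180.0, -0.0, -84.1]
contact_force: [-0.0, -1.7, 0.7]
gripper_width: 0.0006
gripper_force: 0.4
```

```bash
python3 - <<'E'
from h import *
from plant import optics
s=hand(); d=optics.capture('scene')['img']; x=track(d); print(x,find(d)); hand()
a=np.ascontiguousarray(d[:,:,::-1]); c=proj('scene',rack(p,.21,0,.034))[0].astype(int); u,v=c-[60,60]; u=max(u,0);v=max(v,0)
a=cv2.resize(a[v:v+110,u:u+130],None,fx=5,fy=5,interpolation=cv2.INTER_CUBIC)
for X,col in ((.217,(0,0,255)),):
    cv2.polylines(a,[((hull('scene',X)[:,0]-[u,v]+.5)*5).astype(np.int32)],True,col,1)
cv2.imwrite('pics/end.png',a)
E
```

```text
t7.667 rack x 0.2589 y -0.0029 z 0.0805 yaw -84.15 w 0.0006 F [-0.04 -1.69  0.72] [ 0.3 -0.1 -0.1  0.2  0.1 -0.2]
(np.float64(0.21941142213569384), np.float32(30.103807)) (np.float64(0.25600000000000045), np.float64(0.20800000000000035), np.float64(0.04130643611911623))
t7.717 rack x 0.2588 y -0.0028 z 0.0805 yaw -84.14 w 0.0002 F [-0.28 -0.24  0.21] [ 0.3 -0.1 -0.2 -0.1 -0.  -0.1]
```

View pics/end.png

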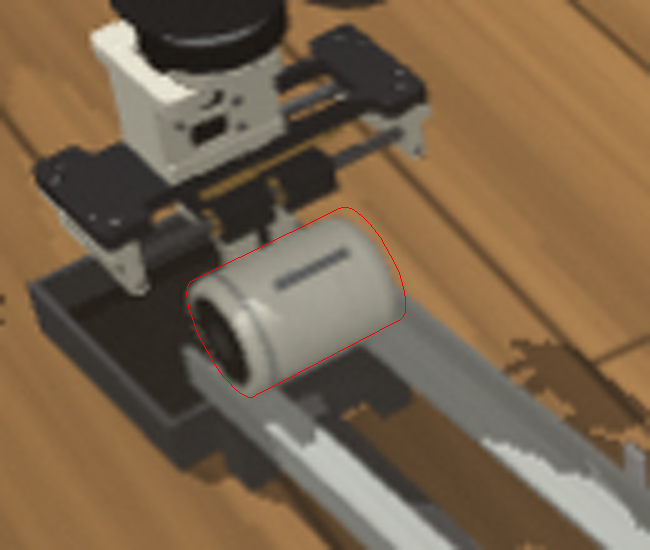

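The filter sits on the rails against the fingers, and its outline matches rack x ≈ 0.217. I'll hold it there for more than 2 s.

{"method": "send_rows", "body": {
  "moves": [
    {"slide":[0,0,0],"turn":0,"gripper":0},
    {"slide":[0,0,0],"turn":0,"gripper":0},
    {"slide":[0,0,0],"turn":0,"gripper":0},
    {"slide":[0,0,0],"turn":0,"gripper":0},
    {"slide":[0,0,0],"turn":0,"gripper":0}
  ]
}}

```text
time_s: 8.13
tcp_pos: [0.5842, -0.2343, 0.0802]
eef_rot: [180.0, 0.0, -84.2]
contact_force: [1.0, -0.2, -0.5]
gripper_width: 0.0004
gripper_force: 0.0
```

{"method": "send_rows", "body": {
  "moves": [
    {"slide":[0,0,0],"turn":0,"gripper":0},
    {"slide":[0,0,0],"turn":0,"gripper":0},
    {"slide":[0,0,0],"turn":0,"gripper":0},
    {"slide":[0,0,0],"turn":0,"gripper":0},
    {"slide":[0,0,0],"turn":0,"gripper":0}
  ]
}}

```text
time_s: 8.55
tcp_pos: [0.5842, -0.2345, 0.0803]
eef_rot: [180.0, 0.0, -84.2]
contact_force: [-0.1, -0.9, -0.3]
gripper_width: 0.0004
gripper_force: 0.0
```

{"method": "send_rows", "body": {
  "moves": [
    {"slide":[0,0,0],"turn":0,"gripper":0},
    {"slide":[0,0,0],"turn":0,"gripper":0},
    {"slide":[0,0,0],"turn":0,"gripper":0},
    {"slide":[0,0,0],"turn":0,"gripper":0},
    {"slide":[0,0,0],"turn":0,"gripper":0}
  ]
}}

```text
time_s: 8.97
tcp_pos: [0.5842, -0.2346, 0.0803]
eef_rot: [180.0, -0.0, -84.2]
contact_force: [0.2, 0.0, 0.5]
gripper_width: 0.0004
gripper_force: 0.1
```

{"method": "send_rows", "body": {
  "moves": [
    {"slide":[0,0,0],"turn":0,"gripper":0},
    {"slide":[0,0,0],"turn":0,"gripper":0},
    {"slide":[0,0,0],"turn":0,"gripper":0},
    {"slide":[0,0,0],"turn":0,"gripper":0},
    {"slide":[0,0,0],"turn":0,"gripper":0}
  ]
}}

```text
time_s: 9.38
tcp_pos: [0.5841, -0.2345, 0.0802]
eef_rot: [180.0, 0.0, -84.2]
contact_force: [0.4, -0.2, 0.9]
gripper_width: 0.0001
gripper_force: 0.1
```

{"method": "send_rows", "body": {
  "moves": [
    {"slide":[0,0,0],"turn":0,"gripper":0},
    {"slide":[0,0,0],"turn":0,"gripper":0},
    {"slide":[0,0,0],"turn":0,"gripper":0},
    {"slide":[0,0,0],"turn":0,"gripper":0},
    {"slide":[0,0,0],"turn":0,"gripper":0}
  ]
}}

```text
time_s: 9.8
tcp_pos: [0.5842, -0.2345, 0.0803]
eef_rot: [180.0, 0.0, -84.2]
contact_force: [0.1, -0.3, 0.2]
gripper_width: 0.0007
gripper_force: 0.1
```

{"method": "send_rows", "body": {
  "moves": [
    {"slide":[0,0,0],"turn":0,"gripper":0},
    {"slide":[0,0,0],"turn":0,"gripper":0},
    {"slide":[0,0,0],"turn":0,"gripper":0},
    {"slide":[0,0,0],"turn":0,"gripper":0},
    {"slide":[0,0,0],"turn":0,"gripper":0}
  ]
}}

```text
time_s: 10.22
tcp_pos: [0.5842, -0.2345, 0.0803]
eef_rot: [180.0, 0.0, -84.2]
contact_force: [-0.8, 0.2, 0.2]
gripper_width: 0.0003
gripper_force: 0.2
```

```bash
python3 - <<'E'
from h import *
from plant import optics, order
hand(); print(track(optics.capture('scene')['img'])); hand()
print(order.close_job())
E
```

```text
t10.217 rack x 0.2593 y -0.0031 z 0.0803 yaw -84.18 w 0.0003 F [-0.83  0.24  0.23] [-0.  -0.1  0.1  0.  -0.   0.1]
(np.float64(0.2199216364062847), np.float32(30.17826))
t10.267 rack x 0.2593 y -0.0030 z 0.0803 yaw -84.18 w 0.0004 F [-0.72 -0.75  0.8 ] [ 0.  -0.   0.1 -0.  -0.1 -0.1]
the job is handed in; nothing more can be done
None
```

The job is handed in; no verdict came back. By the camera, the closed fingers caught the released filter and now hold it at rest on the rails at rack x ≈ 0.22 m, 15–20 mm short of the 0.235 m limit, but the force on the can at first touch was not measured.

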